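# Clamp the rivet-setting anvil in the cam jig

### The job

Stand the setting anvil with the steel cap in the jig between the eccentric and the rubber-faced fence, butted up against the jig's end stop. Then turn the red-handled eccentric clockwise until its lobe nips the block firmly into the rubber, but do not crush the rubber or bruise the wood, and let go so that it stays clamped. Leave the other things on the bench where they are.

Things in the scene. Friction and masses are not known exactly. Their poses are not given: they have to be found in the camera images.
- anvil_center (a point): Centre (half-way up) of the beech block of the anvil to clamp, loose, about 0.12 kg: 40 mm (its x) by 52 mm (its y) by 30 mm tall (z up), with a grey STEEL dished cap, 34 mm across and 5 mm high, on its top. Same after a half turn. Grip it across its 52 mm on the upper 17 mm of the end faces: in the jig, stop, fence and disc reach only 10 mm up its sides.
- flat_anvil: A bystander that looks alike: same beech block, 40 x 52 x 30 mm, but with a flat yellow BRASS cap. Origin at the centre of its underside. Leave it.
- jig: Cam jig, fixed to the bench: plywood plate 180 (x) by 150 (y) by 12 mm thick; origin at the centre of its underside, z up. In its frame: the eccentric's pivot at x -50, y -10 mm; at +x an aluminium fence along y, 10 mm high, with a black rubber facing (y -43 to +67 mm) towards the eccentric; at -y an aluminium end stop, 10 mm high.
- nest (a point): Point on the plate's top between eccentric and rubber, jig frame x -12, y 0 mm; axes as the jig's. A block standing centred here, its 40 mm along x, clears the open eccentric by 2 mm (1.6 mm if it starts 0.25 rad turned) and touches the end stop. The fence is left wherever it was last bolted, unmeasured: the rubber's free face is 22.5 to 29.5 mm from here along +x.
- rubber_foot (a point): Jig-frame x +14, y 0, on the plate: about where the rubber facing begins (unmeasured, up to 3.5 mm either way; this point belongs to the jig, not to the fence). The strip is 6 mm thick, gives about 1 mm for each 8 N and goes solid after 5 mm. A proper grip presses it in by 1 to 2 mm (8 to 16 N from eccentric to block); more than 20 N crushes it and bruises the wood.
- end_stop (a point): Centre of the end stop's face, which looks to +y of the jig; the face is 28 mm wide (jig x) and 10 mm high; this point is 5 mm above the plate's top. Axes as the jig's. The butted block touches it with an end face: block centre 26 mm further along +y.
- cam: The eccentric, on a fixed vertical pivot; origin on the pivot at the plate's top. Fully open, its x axis is the jig's x and the lobe points away from the block; it starts 0 to 0.25 rad turned. Turned clockwise from above (yaw decreases) the lobe comes round by +y of the jig and bears on the block some 0.85 to 1.55 rad from fully open; it could turn to 2.9 rad, crushing the rubber.
- cam_lobe (a point): Centre of the eccentric's dark steel disc, radius 28 mm, 9.5 mm thick, 12 mm from the pivot towards the eccentric's own -x (a white dot marks the lobe). Free turning takes 0.05 N m. As it grips, the handle torque rises over the free turn by some 0.022 to 0.032 N m per newton on the block (0.3 to 0.35 N m is right). Let go, it stays by friction but eases by 1 to 3 N.
- cam_grip (a point): Middle of the red bar handle, on the pivot axis, 54 mm above the plate's top; axes as the eccentric's. The bar is 56 mm long (y), 14 mm thick (x), 28 mm high; grip it across the 14 mm. An 18 mm round stem is below it. Fully open, it lies along the fence, clear of the nest; as it turns, handle and fingers sweep over the block, whose cap is 19 mm below this point.
- glue_jar: Bystander: white glue jar, 62 mm across, 62 mm tall. Origin at the centre of its underside.
- mallet: Bystander: wooden mallet, lying; head 52 mm in diameter. Origin under the neck.
- thread_spool: Bystander: brown thread spool, 48 mm across, 72 mm tall. Origin at the centre of its underside.
- tape_roll: Bystander: roll of white tape lying flat, 86 mm across, 19 mm high. Origin at the centre of its underside.
- rivet_dish: Bystander: small blue dish, 80 mm across, 26 mm high. Origin at the centre of its underside.
- awl: Bystander: awl with a wooden handle, 150 mm long, lying. Origin under its middle.
- hole_punch: Bystander: round steel punch, 16 mm in diameter, 120 mm long, lying. Origin under its middle.
Mind the look-alikes: they are no part of the job. Leave any purple look-alike of the part that bears anvil_center alone.

How it is judged:
By the outcome, as a careful person would: the job done as asked, in the order asked, and still so for the second after the job is handed in, with the robot touching nothing.
It also fails if it takes over 72 s, if anything falls off the work surface, if the arm or the gripper's body presses on something with over 40 N, if the wrist force passes 120 N, or if a joint passes its speed limit or range.

### The arm

A 6-joint arm with a two-finger parallel gripper is mounted at the origin on the work surface. World frame = base frame: x ahead of the robot, y to its left, z up, the work surface at z = 0. Lengths are in mm, angles in degrees, forces in N, time in s.
With the tool pointing down it reaches from about 325 to 775 mm from the base axis. Payload 5.5 kg.
Tool frame: the origin (TCP) lies between the finger pads; the fingertips stand 19 mm ahead of it and the grasp point (between the pads) is the TCP; z points along the fingers, y is the direction in which the jaws open and shut (so a half turn about z gives the same grasp; the last joint's range is limited). The gripper opens to 85 mm and grips with 20 to 120 N. Pads are 22 mm wide; open, the fingers measure 114 mm over their backs; the gripper's body (76 mm by 85 mm) begins 54 mm behind the grasp point. The pads swing forward as they close: fully open they stand 13 mm farther back than shut.
Start: joints at [66.022, 5.22, 70.514, -0, 104.267, -3.249], TCP at [212.38, 561.17, 250.275] pointing down, gripper open.
Joint ranges: [-164.24, 164.24], [-49.07, 125.15], [9.68, 141.18], [-86.29, 266.29], [3.28, 154.24], [-151.56, 151.56]. Speed limits (degrees/s): [147.25, 147.25, 172.46, 180, 180, 180].

### API

Orientations are given as [roll, pitch, yaw] about the fixed x, y, z axes, in that order (R = Rz(yaw) Ry(pitch) Rx(roll)).
In Python, from rig import monitor, optics, hand_in gives the robot as it stands.
- The arm moves only by the tool carry_out, never from a script. Its argument "plan" is a list of rows, each a list of 3 entries, a list of its own where there are three numbers: the shift along the tool's x, y, z as a fraction of full scale, then the turn, a rotation vector about the tool's x, y, z as a fraction of full scale, then the gripper's target within -1 to 1 (shut at 1, half-way at 0, fully open at -1). In form: [[[dx, dy, dz], [rx, ry, rz], fingers], ...]. A call has 1 to 5 rows; each row is the pose to reach, as a shift and turn from the pose commanded when the call began, along the tool's axes at that moment, turning the shorter way round; what a row does not reach only later rows make up. Full scale, the value 1, is 10 cm for a shift and pi rad for a turn. A row lasts 1/10 s, in which the tool goes at most 50 mm and 8.59 degrees, less where a joint would pass 70% of its speed; a pose out of reach is approached as far as the arm can. A call with a number of a shift or a turn outside -1 to 1 is refused whole. A call with a gripper value outside its range is refused whole. The fingers move at their own pace and stop on an object; the grip force is fixed at half the most. Time passes only in rows, so rows that repeat a pose let the fingers close. It gives the time, the measured TCP pose, the force and the opening at its end, in the units of the state.
- monitor.get_state(): the state, without advancing time (a new reading comes with each control period).
- optics.camera(name): name is "side" or "top" or "wrist"; returns a dict with "img" (420x560x3 uint8, blue, green, red), "K" (3x3 intrinsics, pixels), "xyz" and "rotation" of the camera in the world. Camera axes: x right, y down, z forward; pixel columns grow to the right and rows downward; lengths in mm; the calibration is good to about 2 mm. The wrist camera is an equidistant fisheye: a pixel r from the principal point sees the ray r / f radians off the axis. A picture is of the moment at which its call begins. There is no depth.
- hand_in(): hands the job in, once; it reports no verdict.
Trained networks look in the newest picture that a camera, given by its name, has taken for a name from the list of things; names that differ only in an ending like _2 or _b are one class to them, and where a whole thing is asked for, a point or a joint stands for the part that bears it (a point fixed in the world has none). Each returns a list of dicts, best first, with "confidence" (0 to 1); they miss things now and then, are a little off and sometimes report something else, mostly with a low value. They report only what shows in the picture. A call takes as long as a camera call. They do not tell look-alikes from the thing itself.
- optics.find_in(camera, name): "extent" ([left, top, right, bottom] as shares, 0 to 1, of the picture: columns of its width, rows of its height, round what is visible of it).
The state is a dict: "clock": time; "q": joint angles; "joint_velocities": joint speeds; "tau": joint torques, N m; "eef_pos": TCP position; "ee_rot": TCP orientation; "ft_force": force on the tool from outside, world axes, zero at the start; "ft_torque": the same for the moment, N m; "gripper_width": finger opening in mm.
Only numpy, scipy, OpenCV 4.12 (cv2) and the standard library are available. Lean on these libraries where they do the work, as an engineer would, in place of code of your own. Each camera call takes 0.05 s, during which the arm holds its last target. There are 200 camera calls.

## Working session

There is one attempt and no reset: what is moved stays moved. The work goes in short steps, Python scripts to look and compute and a tool call to move; the robot and the scene stay as the last step left them, time stands still between calls to the robot, and variables do not carry over. Pictures are saved under pics/ and viewed, about 8 in all and at most 12, crops included, and the job is handed in when it is done.

Besides the shell and the picture viewer there is one more tool, called after ">>>" by a JSON object that holds its "name" and its "arguments", one argument or row to a line. carry_out: Moves the arm, as the interface text tells. Shift numbers are shares of 10 cm and turn numbers shares of pi rad, none past 1 either way. Its arguments: {"type":"object","properties":{"plan":{"type":"array","items":{"type":"array"}}},"required":["plan"]}

```bash
ls; mkdir -p pics
cat > h.py <<'E'
import numpy as np, cv2
from rig import monitor, optics, hand_in
from scipy.spatial.transform import Rotation as R
def pix2ray(c,uv,fish=False):
    K=np.array(c["K"]);x=(uv[0]-K[0,2])/K[0,0];y=(uv[1]-K[1,2])/K[1,1]
    if fish:
        r=np.hypot(x,y);d=np.array([x/r*np.sin(r),y/r*np.sin(r),np.cos(r)]) if r>1e-9 else np.array([0,0,1.])
    else: d=np.array([x,y,1.])
    return rot(c)@d
def rot(c):
    r=np.array(c["rotation"],float)
    return r if r.shape==(3,3) else R.from_euler('xyz',r,degrees=True).as_matrix()
def onz(c,uv,z,fish=False):
    d=pix2ray(c,uv,fish);o=np.array(c["xyz"],float);return o+d*(z-o[2])/d[2]
def proj(c,p,fish=False):
    K=np.array(c["K"]);v=rot(c).T@(np.array(p,float)-np.array(c["xyz"]))
    if fish:
        t=np.arctan2(np.hypot(v[0],v[1]),v[2]);n=np.hypot(v[0],v[1]);x,y=v[:2]/n*t
    else: x,y=v[:2]/v[2]
    return np.array([K[0,0]*x+K[0,2],K[1,1]*y+K[1,2]])
E
python3 - <<'E'
from h import *
print(monitor.get_state())
for n in ["top","side","wrist"]:
    c=optics.camera(n);cv2.imwrite(f"pics/{n}0.png",c["img"]);print(n,c["K"],c["xyz"],c["rotation"])
    if n!="wrist":
      for t in ["anvil_center","flat_anvil","jig","cam_grip","cam_lobe","end_stop"]:
        for d in optics.find_in(n,t)[:3]:
            e=np.array(d["extent"])*[560,420,560,420];print(t,e.round(),round(d["confidence"],2), onz(c,[(e[0]+e[2])/2,(e[1]+e[3])/2],30)[:2].round() if n=="top" else "")
E
```

```text
pics
{'clock': 0.0, 'q': array([ 6.60235097e+01,  5.26139096e+00,  7.05836475e+01,  1.33252849e-03,
        1.04268289e+02, -3.24800537e+00]), 'joint_velocities': array([ 0.01245465, -0.03829318,  0.0861174 , -0.03684917,  0.02465347,
       -0.00218825]), 'tau': array([-1.10144340e-04, -4.58739853e+01, -4.18025780e+01, -1.51002523e-04,
        1.18308660e-02, -4.02608123e-05]), 'eef_pos': array([212.2444521 , 560.92288578, 249.15137643]), 'ee_rot': array([-1.79886927e+02, -7.71092614e-03,  1.59271835e+02]), 'ft_force': array([ 0.426166  ,  0.21233315, -0.04226386]), 'ft_torque': array([-0.02418305, -0.04192443, -0.00538359]), 'gripper_width': 85.47175728006633}
top [[378.95121981   0.         281.07596058]
 [  0.         378.95121981 210.4320028 ]
 [  0.           0.           1.        ]] [ 491.8799222     4.62832911 1039.01240738] [-177.65230059    0.88641604  -91.44504849]
anvil_center [225. 243. 249. 267.] 0.84 [419. 139.]
anvil_center [208. 213. 228. 236.] 0.67 [501. 189.]
anvil_center [319. 171. 383. 239.] 0.41 [ 544. -167.]
flat_anvil [141. 213. 162. 227.] 0.9 [518. 367.]
cam
[... 262 characters left out ...]
   1.        ]] [ 507.04252073 -673.0404273   870.3001467 ] [-139.28923682   -0.14405847   -2.27746267]
anvil_center [226. 180. 249. 204.] 0.68 
anvil_center [195. 213. 244. 236.] 0.67 
anvil_center [261. 169. 275. 189.] 0.6 
flat_anvil [265. 131. 278. 148.] 0.7 
jig [250. 258. 329. 320.] 0.84 
cam_grip [249. 267. 273. 301.] 0.76 
cam_lobe [246. 264. 277. 300.] 0.73 
end_stop [251. 258. 330. 319.] 0.95 
end_stop [259. 169. 275. 188.] 0.62 
end_stop [247. 268. 271. 301.] 0.2 
wrist [[325.1922621    0.         280.48584824]
 [  0.         325.1922621  205.57945297]
 [  0.           0.           1.        ]] [137.39391507 590.8503445  374.69906009] [1.61927018e+02 6.46940494e-03 6.92942268e+01]
```

View pics/top0.png

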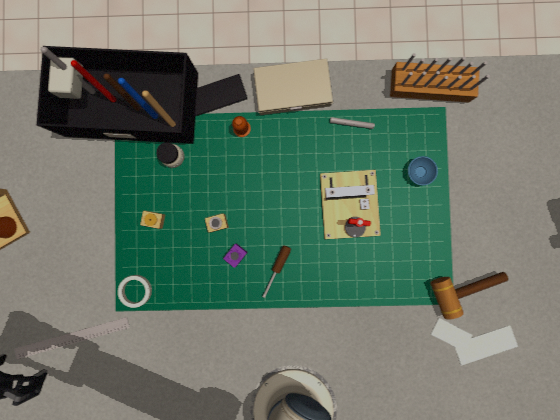

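View pics/side0.png

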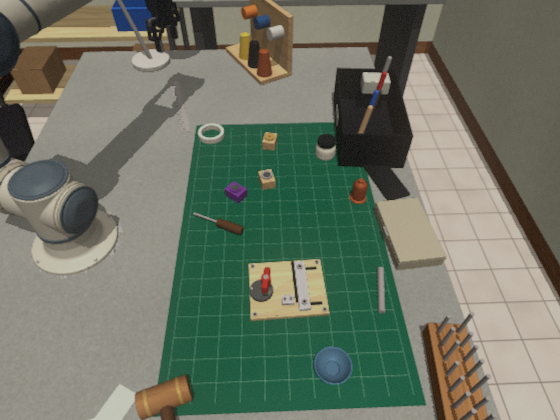

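Top view: three look-alikes – purple (235,255), beech with grey cap (216,223), beech with yellow cap (152,220). The middle one, (216,223), fits as beech with a steel cap. I'll enlarge it to confirm, together with the jig at (350,205).

Run:
```python
from h import *
im=cv2.imread("pics/top0.png")
a=cv2.resize(im[195:275,135:255],None,fx=5,fy=5,interpolation=cv2.INTER_CUBIC)[:, :400*1]
a=cv2.resize(im[203:243,190:250],None,fx=6.6,fy=6.6,interpolation=cv2.INTER_CUBIC)
b=cv2.resize(im[165:243,315:387],None,fx=5.5,fy=5.5,interpolation=cv2.INTER_CUBIC)
h=max(a.shape[0],b.shape[0]);f=lambda x:np.vstack([x,np.zeros((h-x.shape[0],x.shape[1],3),np.uint8)])
cv2.imwrite("pics/crop1.png",np.hstack([f(a),f(b)]));print(a.shape,b.shape)
import types
c=optics.camera("top")
for n,uv,z in [("anvil",(216,223),30),("cam pivot",(360,223),66),("jig TL",(321,172),12),("TR",(376,170),12),("BL",(323,239),12),("BR",(380,237),12)]: print(n,onz(c,uv,z).round(1))
```

```text
(264, 396, 3) (429, 396, 3)
anvil [504.6 193.7  30. ]
cam pivot [ 494.8 -182.4   66. ]
jig TL [636.1 -91.7  12. ]
TR [ 637.5 -240.9   12. ]
BL [454.3 -91.8  12. ]
BR [ 455.9 -245.2   12. ]
```

View pics/crop1.png

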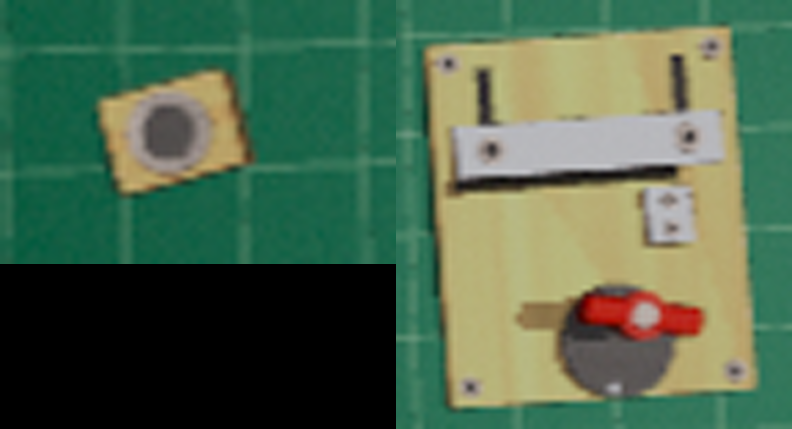

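The crop confirms it: grey dished steel cap on beech, block corners about (205,218)-(228,227) in the top picture. The jig's fence is at image top (jig +x ≈ world +x), the end stop at (364,203), and the eccentric at (356,228) with its white dot away from the nest.

```bash
cat >> h.py <<'E'
def fit(P,Q): # Q≈R P+t (2D)
    P=np.array(P,float);Q=np.array(Q,float)[:,:2];p=P-P.mean(0);q=Q-Q.mean(0)
    a=np.arctan2((p[:,0]*q[:,1]-p[:,1]*q[:,0]).sum(),(p*q).sum());M=np.array([[np.cos(a),-np.sin(a)],[np.sin(a),np.cos(a)]])
    t=Q.mean(0)-M@P.mean(0);return np.degrees(a),t,(Q-(P@M.T+t)).round(1)
def move(p,rpy):
    """shift (full scale .1m) and turn (pi) from the present pose to a goal pose"""
    s=monitor.get_state();A=R.from_euler('xyz',s["ee_rot"],degrees=True)
    B=R.from_euler('xyz',rpy,degrees=True)
    print("shift",(A.inv().apply(np.array(p)-s["eef_pos"])/100).round(3),"turn",((A.inv()*B).as_rotvec()/np.pi).round(4))
E
python3 - <<'E'
from h import *
c=optics.camera("top")
J=[(425,46),(729,28),(756,386),(450,407)]
Q=[onz(c,(315+(x-396)/5.5-.4,165+y/5.5-.4),12) for x,y in J]
a,t,r=fit([(90,75),(90,-75),(-90,-75),(-90,75)],Q);print("jig",a,t,r.tolist())
B=[(98,101),(225,69),(253,160),(122,194)]
Q=[onz(c,(190+x/6.6-.4,203+y/6.6-.4),30) for x,y in B]
a,t,r=fit([(20,26),(20,-26),(-20,-26),(-20,26)],Q);print("blk",a,t,r.tolist())
print(Q)
move([t[0],t[1],150],[180,0,180+a])
E
```

```text
jig 2.2193527850663863 [ 547.2775825  -167.09843116] [[-0.7, 0.1], [-1.7, -0.1], [1.6, -0.0], [0.8, 0.0]]
blk 13.545886771869863 [506.04894106 193.54241311] [[-0.4, 0.9], [-1.0, -0.4], [0.8, -1.6], [0.6, 1.1]]
[array([518.95703751, 224.35451584,  30.        ]), array([530.58779006, 172.59405594,  30.        ]), array([493.51919888, 161.95741639,  30.        ]), array([481.13173781, 215.26366427,  30.        ])]
shift [-4.048 -2.399  1.003] turn [ 0.     -0.     -0.1904]
```

>>> {"name": "carry_out", "arguments": {
  "plan": [
    [[-0.5,-0.3,0],[0,0,0],-1],
    [[-1,-0.6,0],[0,0,0],-1],
    [[-1,-0.6,0],[0,0,0],-1]
  ]
}}

```text
clock: 1.15
eef_pos: [286.7, 467.1, 250.6]
ee_rot: [-180.0, 0.1, 159.1]
ft_force: [0.0, 1.3, -0.9]
gripper_width: 85.4
```

>>> {"name": "carry_out", "arguments": {
  "plan": [
    [[-0.5,-0.3,0.1],[0,0,0],-1],
    [[-1,-0.6,0.25],[0,0,0],-1],
    [[-1,-0.6,0.25],[0,0,0],-1]
  ]
}}

```text
clock: 1.45
eef_pos: [358.6, 375.4, 224.3]
ee_rot: [-179.9, 0.0, 159.1]
ft_force: [-0.1, 0.7, 0.2]
gripper_width: 85.2
```

>>> {"name": "carry_out", "arguments": {
  "plan": [
    [[-0.5,-0.3,0.1],[0,0,0],-1],
    [[-1,-0.6,0.25],[0,0,0],-1],
    [[-1,-0.6,0.25],[0,0,0],-1]
  ]
}}

```text
clock: 1.75
eef_pos: [430.8, 283.7, 199.1]
ee_rot: [-179.9, 0.0, 159.1]
ft_force: [-1.4, 0.8, -0.7]
gripper_width: 85.2
```

>>> {"name": "carry_out", "arguments": {
  "plan": [
    [[-0.5,-0.3,0.2],[0,0,-0.045],-1],
    [[-1,-0.6,0.45],[0,0,-0.09],-1],
    [[-1.0,-0.6,0.45],[0,0,-0.14],-1],
    [[-1.0,-0.6,0.45],[0,0,-0.19],-1],
    [[-1.0,-0.6,0.45],[0,0,-0.19],-1]
  ]
}}

```text
clock: 2.25
eef_pos: [501.8, 194.5, 154.6]
ee_rot: [180.0, -0.1, -166.5]
ft_force: [-0.2, 0.4, 1.1]
gripper_width: 85.8
```

Run:
```python
from h import *
s=monitor.get_state();print(s["clock"],s["eef_pos"],s["ee_rot"],s["ft_force"])
c=optics.camera("wrist");cv2.imwrite("pics/w1.png",c["img"]);print(c["xyz"],c["rotation"])
import pickle;pickle.dump(c,open("w1.pkl","wb"))
for d in optics.find_in("wrist","anvil_center")[:3]: print(np.array(d["extent"])*[560,420,560,420],d["confidence"])
```

```text
2.25 [501.75941836 194.51412554 154.63805948] [ 1.79978774e+02 -6.77470012e-02 -1.66506794e+02] [-0.17290907  0.40288714  1.0519917 ]
[423.96123825 177.32853214 279.11137292] [ 1.61993831e+02 -3.45917849e-02  1.03519213e+02]
[205.8    45.486 284.984 123.396] 0.98
[245.28  171.192 312.592 229.992] 0.69
[418.096 223.902 478.408 281.82 ] 0.36
```

View pics/w1.png

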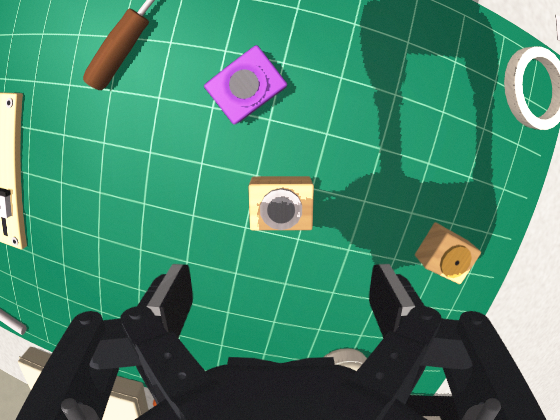

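The wrist view shows the target with its steel cap at (281,210), top face (249..313, 187..230), aligned with the jaws. Purple is at (245,85) and brass at (450,252).

Run:
```python
from h import *;import pickle
c=pickle.load(open("w1.pkl","rb"))
Q=[onz(c,u,30,True) for u in [(249,187),(313.5,187),(313.5,231),(249,231)]]
for P in ([(-20,-26),(-20,26),(20,26),(20,-26)],):
    a,t,r=fit(P,Q);print(a,t,r.tolist())
print(np.linalg.norm(Q[0]-Q[1]),np.linalg.norm(Q[1]-Q[2]),onz(c,(281,209),35,True))
move([t[0],t[1],33],[180,0,180+a])
```

```text
13.526313060728043 [505.76278685 197.79565883] [[1.0, 0.6], [1.2, -0.1], [-1.3, 0.5], [-0.9, -1.0]]
51.22736120836809 37.75752422206051 [503.74867313 197.08252702  35.        ]
shift [-0.045  0.011  1.226] turn [ 0.0001  0.0002 -0.0011]
```

>>> {"name": "carry_out", "arguments": {
  "plan": [
    [[-0.04,0,0.4],[0,0,0],-1],
    [[-0.04,0,0.8],[0,0,0],-1],
    [[-0.04,0,1.0],[0,0,0],-1],
    [[-0.04,0,1.0],[0,0,0],-1]
  ]
}}

```text
clock: 2.75
eef_pos: [502.9, 196.3, 51.7]
ee_rot: [-180.0, -0.4, -166.6]
ft_force: [-0.2, -0.4, 0.0]
gripper_width: 85.6
```

>>> {"name": "carry_out", "arguments": {
  "plan": [
    [[0,0,0.12],[0,0,0],-1],
    [[0,0,0.22],[0,0,0],-1],
    [[0,0,0.22],[0,0,0],-1]
  ]
}}

```text
clock: 3.05
eef_pos: [505.1, 196.2, 32.7]
ee_rot: [-180.0, -0.0, -166.5]
ft_force: [-0.3, 0.9, 0.3]
gripper_width: 85.7
```

>>> {"name": "carry_out", "arguments": {
  "plan": [
    [[0,0,0],[0,0,0],-0.3],
    [[0,0,0],[0,0,0],0],
    [[0,0,0],[0,0,0],0.5],
    [[0,0,0],[0,0,0],1],
    [[0,0,0],[0,0,0],1]
  ]
}}

```text
clock: 3.55
eef_pos: [506.2, 196.3, 34.6]
ee_rot: [180.0, 0.1, -166.5]
ft_force: [-0.1, 0.3, 6.0]
gripper_width: 50.2
```

>>> {"name": "carry_out", "arguments": {
  "plan": [
    [[0,0,0],[0,0,0],1],
    [[0,0,0],[0,0,0],1],
    [[0,0,0],[0,0,0],1]
  ]
}}

```text
clock: 3.85
eef_pos: [506.3, 196.3, 34.7]
ee_rot: [180.0, 0.1, -166.5]
ft_force: [0.5, 0.4, 5.5]
gripper_width: 50.3
```

>>> {"name": "carry_out", "arguments": {
  "plan": [
    [[0,0,-0.3],[0,0,0],1],
    [[0,0,-0.7],[0,0,0],1],
    [[0.07,-0.4,-1],[0,0,0],1],
    [[0.14,-0.8,-1],[0,0,0],1],
    [[0.14,-0.9,-1],[0,0,0],1]
  ]
}}

```text
clock: 4.35
eef_pos: [513.2, 102.3, 134.3]
ee_rot: [-179.9, 0.1, -166.7]
ft_force: [-0.2, 0.9, -0.6]
gripper_width: 50.3
```

>>> {"name": "carry_out", "arguments": {
  "plan": [
    [[0.07,-0.4,0],[0,0,0],1],
    [[0.14,-0.8,0],[0,0,0],1],
    [[0.14,-0.9,0],[0,0,0],1]
  ]
}}

```text
clock: 4.65
eef_pos: [519.6, 11.5, 132.0]
ee_rot: [-180.0, -0.1, -166.7]
ft_force: [-0.5, 0.2, -2.3]
gripper_width: 50.1
```

>>> {"name": "carry_out", "arguments": {
  "plan": [
    [[0.07,-0.4,0],[0,0,0],1],
    [[0.14,-0.8,0],[0,0,0],1],
    [[0.14,-0.9,0],[0,0,0],1]
  ]
}}

```text
clock: 4.95
eef_pos: [527.1, -78.9, 132.2]
ee_rot: [-180.0, -0.1, -166.7]
ft_force: [-0.0, 1.5, -1.2]
gripper_width: 50.3
```

>>> {"name": "carry_out", "arguments": {
  "plan": [
    [[0.07,-0.4,0],[0,0,0.03],1],
    [[0.14,-0.7,0],[0,0,0.063],1],
    [[0.14,-0.7,0],[0,0,0.063],1],
    [[0.14,-0.7,0],[0,0,0.063],1]
  ]
}}

```text
clock: 5.35
eef_pos: [530.1, -147.0, 132.4]
ee_rot: [179.9, -0.1, -177.9]
ft_force: [0.7, 0.2, -1.5]
gripper_width: 50.3
```

Run:
```python
from h import *
s=monitor.get_state();print(s["clock"],s["eef_pos"],s["ee_rot"],s["ft_force"],s["gripper_width"])
c=optics.camera("wrist");cv2.imwrite("pics/w2.png",c["img"])
import pickle;pickle.dump(c,open("w2.pkl","wb"))
im=cv2.resize(c["img"],(800,600),interpolation=cv2.INTER_CUBIC)
cv2.imwrite("pics/w2b.png",im)
a,t=np.radians(2.22),np.array([547.3,-167.1])
for n,p in dict(c1=(90,75),c2=(90,-75),c3=(-90,-75),c4=(-90,75),nest=(-12,0),piv=(-50,-10)).items():
    w=[t[0]+np.cos(a)*p[0]-np.sin(a)*p[1],t[1]+np.sin(a)*p[0]+np.cos(a)*p[1],12];print(n,np.round(w),proj(c,w,True).round())
```

```text
5.35 [ 530.07509608 -146.98886203  132.36119912] [ 1.79902359e+02 -7.50462697e-02 -1.77862687e+02] [ 0.71532725  0.24060072 -1.54450963] 50.3456363487878
c1 [634. -89.  12.] [337. 314.]
c2 [ 640. -239.   12.] [179. 312.]
c3 [ 460. -246.   12.] [155. 117.]
c4 [454. -96.  12.] [350. 113.]
nest [ 535. -168.   12.] [252. 211.]
piv [ 498. -179.   12.] [238. 165.]
```

View pics/w2b.png

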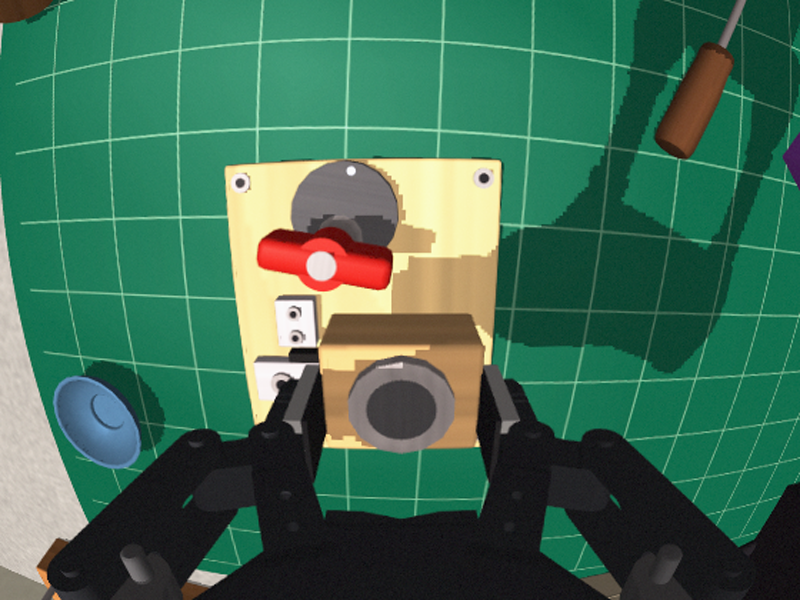

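Run:
```python
from h import *;import pickle
c=pickle.load(open("w2.pkl","rb"));k=1/1.4286
f=lambda u,v,z:onz(c,(u*k-.15,v*k-.15),z,True)
a,t=np.radians(2.22),np.array([547.3,-167.1])
def toj(w): d=w[:2]-t;return np.round([np.cos(a)*d[0]+np.sin(a)*d[1],-np.sin(a)*d[0]+np.cos(a)*d[1]],1)
for n,(u,v,z) in dict(c3=(226.5,167,12),c4=(501,160,12),screw3=(240,183,12),screw4=(484,178,12),stopTL=(277,297,22),stopTR=(315.5,297,22),stopBR=(317.5,346,22),knob=(321,265,80.5),hL=(261,247,80),hR=(390,274,80),dot=(350,171,21.5),discL=(291,213,21.5),discR=(399,213,21.5),blkL=(319,346,127.7),blkR=(484,345,127.7),cap=(401,405,132.7)).items():
    w=f(u,v,z);print(n,w[:2].round(1),toj(w))
```

```text
c3 [ 460.5 -243. ] [-89.7 -72.5]
c4 [453.4 -95.3] [-91.1  75.4]
screw3 [ 469.5 -235.2] [-80.4 -65. ]
screw4 [ 463.7 -103.9] [-81.1  66.4]
stopTL [ 530.7 -212.9] [-18.4 -45.1]
stopTR [ 529.8 -191.3] [-18.4 -23.5]
stopBR [ 558.8 -191. ] [ 10.5 -24.3]
knob [ 496.5 -178.3] [-51.1  -9.2]
hL [ 489.9 -203. ] [-58.8 -33.6]
hR [ 499.4 -150.9] [-47.2  18.1]
dot [ 462.5 -173.5] [-85.   -3.1]
discL [ 484.6 -204. ] [-64.1 -34.4]
discR [ 483.3 -148. ] [-63.2  21.5]
blkL [ 509.9 -171.5] [-37.6  -2.9]
blkR [ 507.6 -120.7] [-37.8  47.9]
cap [ 526.8 -145.6] [-19.7  22.3]
```

Jig corners, knob (321,265) and stop face (316,297)-(318,346) agree with the top-camera fit within about 2 mm. The eccentric is about 0.22 rad turned. I'll lower the block 6 mm clear of the stop.

>>> {"name": "carry_out", "arguments": {
  "plan": [
    [[-0.055,-0.147,0],[0,0,0],1],
    [[-0.055,-0.147,0.3],[0,0,0],1],
    [[-0.055,-0.147,0.55],[0,0,0],1],
    [[-0.055,-0.147,0.55],[0,0,0],1],
    [[-0.055,-0.147,0.55],[0,0,0],1]
  ]
}}

```text
clock: 5.9
eef_pos: [536.3, -161.7, 78.3]
ee_rot: [180.0, -0.1, -177.8]
ft_force: [0.2, -0.8, -1.3]
gripper_width: 50.6
```

Run:
```python
from h import *
s=monitor.get_state();print(s["clock"],s["eef_pos"],s["ee_rot"],s["ft_force"],s["gripper_width"])
c=optics.camera("side");cv2.imwrite("pics/s2.png",c["img"])
t=optics.camera("top")
a,o=np.radians(2.22),np.array([547.3,-167.1])
toj=lambda w:np.round([np.cos(a)*(w[0]-o[0])+np.sin(a)*(w[1]-o[1]),-np.sin(a)*(w[0]-o[0])+np.cos(a)*(w[1]-o[1])],1)
g=lambda x,y,z:toj(onz(t,(315+(x-396)/5.5-.4,165+y/5.5-.4),z))
print("rubber",g(455,192,22),g(565,185,22),g(677,177,22),"stop",g(643,190,22),g(648,243,22),"stopR",g(690,187,22),"knob",g(646,315,80))
crop=np.hstack([cv2.resize(i[y:y+80,x:x+80],(395,395),interpolation=cv2.INTER_CUBIC) for i,x,y in [(c["img"],245,245),(t["img"],312,165)]])
cv2.imwrite("pics/s2c.png",crop)
```

```text
5.9 [ 536.29245877 -161.71560073   78.29067094] [ 1.79976755e+02 -5.01194861e-02 -1.77806983e+02] [ 0.22060566 -0.80761124 -1.32454935] 50.606451868615096
rubber [15.5 66.3] [15.4 12.7] [ 15.8 -42. ] stop [ 10.5 -25. ] [-15.4 -25.6] stopR [ 10.5 -47.9] knob [-50.2 -10.9]
```

View pics/s2c.png

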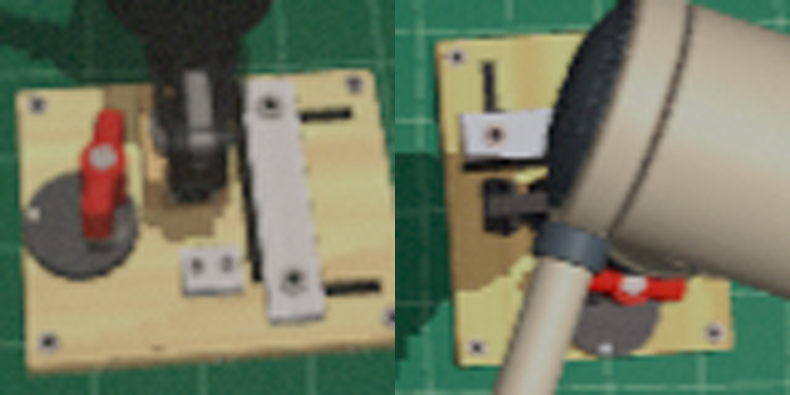

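Side view: the block hangs between eccentric and fence, with the gripper clear. The top camera puts the rubber face at jig x +15.5 and the stop face at y −25. Lowering, then sliding to the stop.

>>> {"name": "carry_out", "arguments": {
  "plan": [
    [[-0.015,0,0.15],[0,0,0],1],
    [[-0.015,0,0.29],[0,0,0],1],
    [[-0.015,0,0.29],[0,0,0],1],
    [[-0.015,0,0.29],[0,0,0],1]
  ]
}}

```text
clock: 6.4
eef_pos: [537.2, -161.9, 48.4]
ee_rot: [180.0, -0.1, -177.9]
ft_force: [-0.3, -0.3, -1.7]
gripper_width: 50.4
```

>>> {"name": "carry_out", "arguments": {
  "plan": [
    [[0,-0.02,0],[0,0,0],1],
    [[0,-0.035,0],[0,0,0],1],
    [[0,-0.045,0],[0,0,0],1],
    [[0,-0.045,0],[0,0,0],1]
  ]
}}

```text
clock: 6.8
eef_pos: [537.9, -166.8, 49.4]
ee_rot: [-180.0, 0.0, -177.9]
ft_force: [-0.1, 0.5, -1.2]
gripper_width: 50.4
```

>>> {"name": "carry_out", "arguments": {
  "plan": [
    [[0,-0.01,0.01],[0,0,0],1],
    [[0,-0.02,0.01],[0,0,0],1],
    [[0,-0.02,0.01],[0,0,0],1]
  ]
}}

```text
clock: 7.1
eef_pos: [537.9, -168.2, 48.2]
ee_rot: [179.9, -0.0, -177.9]
ft_force: [0.8, 2.4, -1.2]
gripper_width: 50.2
```

>>> {"name": "carry_out", "arguments": {
  "plan": [
    [[0,-0.01,0.005],[0,0,0],1],
    [[0,-0.01,0.005],[0,0,0],1]
  ]
}}

```text
clock: 7.3
eef_pos: [538.0, -168.3, 47.9]
ee_rot: [179.9, -0.0, -177.8]
ft_force: [-1.8, 6.1, 0.9]
gripper_width: 50.4
```

>>> {"name": "carry_out", "arguments": {
  "plan": [
    [[0,-0.01,0.005],[0,0,0],1],
    [[0,-0.01,0.005],[0,0,0],1]
  ]
}}

```text
clock: 7.5
eef_pos: [538.1, -168.4, 47.7]
ee_rot: [179.8, -0.0, -177.8]
ft_force: [-2.7, 7.9, 3.3]
gripper_width: 50.2
```

>>> {"name": "carry_out", "arguments": {
  "plan": [
    [[0,0,0],[0,0,0],0],
    [[0,0,0],[0,0,0],-0.5],
    [[0,0.01,0],[0,0,0],-1],
    [[0,0.01,0],[0,0,0],-1],
    [[0,0.01,0],[0,0,0],-1]
  ]
}}

```text
clock: 8.0
eef_pos: [538.1, -169.9, 47.4]
ee_rot: [-180.0, 0.0, -177.9]
ft_force: [0.1, -0.9, -0.2]
gripper_width: 85.3
```

>>> {"name": "carry_out", "arguments": {
  "plan": [
    [[0,0,-0.3],[0,0,0],-1],
    [[0,0,-0.7],[0,0,0],-1],
    [[0,0,-1],[0,0,0],-1],
    [[0,0,-1],[0,0,0],-1]
  ]
}}

```text
clock: 8.4
eef_pos: [540.2, -170.7, 153.7]
ee_rot: [-179.8, 0.5, -177.9]
ft_force: [0.8, -0.1, 0.6]
gripper_width: 84.8
```

Run:
```python
from h import *
s=monitor.get_state();print(s["clock"],s["eef_pos"],s["ee_rot"],s["ft_force"],s["q"])
c=optics.camera("wrist")
import pickle;pickle.dump(c,open("w3.pkl","wb"))
cv2.imwrite("pics/w3.png",cv2.resize(c["img"][90:330,120:440],(800,600),interpolation=cv2.INTER_CUBIC))
```

```text
8.4 [ 540.22688446 -170.68911549  153.68442902] [-179.75690853    0.53111425 -177.88721798] [ 0.82929037 -0.09424598  0.62598421] [-2.09660901e+01 -3.02653328e-01  8.59696970e+01 -1.54775440e-02
  9.37490593e+01 -1.13078836e+02]
```

View pics/w3.png

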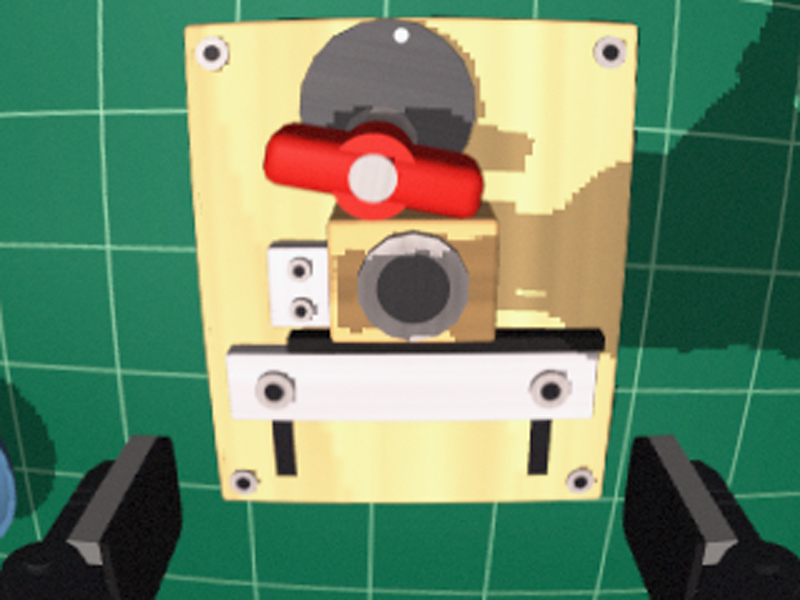

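The block stands flat, butted against the white end stop (crop (328,285)) and just short of the rubber. The handle's knob is at (373,178). Next, turn the wrist and go above the handle.

>>> {"name": "carry_out", "arguments": {
  "plan": [
    [[0.2,-0.03,0],[0,0,0.045],-1],
    [[0.43,-0.07,0],[0,0,0.09],-1],
    [[0.43,-0.07,0],[0,0,0.135],-1],
    [[0.43,-0.07,0],[0,0,0.18],-1],
    [[0.43,-0.07,0],[0,0,0.225],-1]
  ]
}}

```text
clock: 8.95
eef_pos: [494.5, -178.2, 145.6]
ee_rot: [-180.0, -0.1, 141.3]
ft_force: [-0.3, -0.4, -0.7]
gripper_width: 85.0
```

>>> {"name": "carry_out", "arguments": {
  "plan": [
    [[0,0,0],[0,0,0.045],-1],
    [[0,0,0],[0,0,0.09],-1],
    [[0,0,0],[0,0,0.135],-1],
    [[0,0,0],[0,0,0.18],-1],
    [[0,0,0],[0,0,0.225],-1]
  ]
}}

```text
clock: 9.45
eef_pos: [494.6, -178.1, 145.5]
ee_rot: [-179.9, -0.1, 100.8]
ft_force: [-0.1, 0.3, -0.1]
gripper_width: 85.6
```

>>> {"name": "carry_out", "arguments": {
  "plan": [
    [[0,0,0],[0,0,0.045],-1],
    [[0,0,0],[0,0,0.09],-1],
    [[0,0,0],[0,0,0.113],-1],
    [[0,0,0],[0,0,0.113],-1],
    [[0,0,0],[0,0,0.113],-1]
  ]
}}

```text
clock: 9.95
eef_pos: [494.9, -178.1, 146.1]
ee_rot: [-179.9, -0.0, 80.9]
ft_force: [0.9, -0.2, 0.2]
gripper_width: 85.3
```

Run:
```python
from h import *;import pickle
s=monitor.get_state();print(s["clock"],s["eef_pos"],s["ee_rot"],s["ft_force"],s["ft_torque"],s["q"])
c=pickle.load(open("w3.pkl","rb"));print("knob w3",onz(c,(120+373/2.5-.2,90+178/2.5-.2),80.5,True))
c=optics.camera("wrist");p=proj(c,(497.5,-179.3,80),True);print(p)
print("axis px:",proj(c,(s["eef_pos"][0],s["eef_pos"][1],80),True))
T=[]
for i in range(4): T.append(monitor.get_state()["ft_torque"])
print(np.array(T).round(3))
pickle.dump(c,open("w4.pkl","wb"))
x,y=[int(v) for v in p];x=max(80,min(480,x));y=max(60,min(360,y));print("off",x-80,y-60)
cv2.imwrite("pics/w4.png",cv2.resize(c["img"][y-60:y+60,x-80:x+80],(640,480),interpolation=cv2.INTER_CUBIC))
move([497.5,-179.3,73],[180,0,80.7])
```

```text
9.95 [ 494.86981249 -178.07947073  146.1268227 ] [-1.79903534e+02 -2.12406090e-02  8.09023988e+01] [ 0.9073523  -0.19546494  0.23545583] [ 0.05397666 -0.01420393 -0.02926695] [-2.34958000e+01 -5.89495406e+00  9.21285287e+01 -3.42163918e-03
  9.38651436e+01 -1.43984445e+01]
knob w3 [ 496.57741771 -178.17090797   80.5       ]
[286.13966565 234.8732705 ]
axis px: [281.7617035  233.73136748]
[[ 0.021 -0.015 -0.024]
 [ 0.021 -0.015 -0.024]
 [ 0.021 -0.015 -0.024]
 [ 0.021 -0.015 -0.024]]
off 206 174
shift [-0.008  0.028  0.734] turn [-0.0004 -0.0001  0.0011]
```

View pics/w4.png

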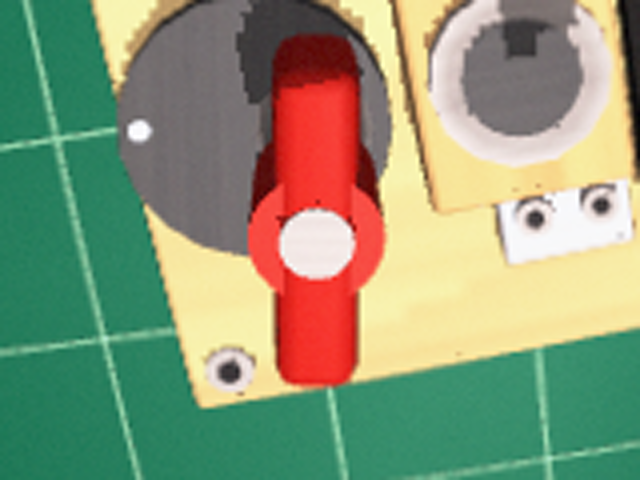

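The bar lies exactly along the tool x axis, knob at crop (316,243), about 2 mm from the tool axis. Descend and close.

>>> {"name": "carry_out", "arguments": {
  "plan": [
    [[-0.01,0.022,0.3],[0,0,0],-1],
    [[-0.01,0.022,0.6],[0,0,0],-1],
    [[-0.01,0.022,0.73],[0,0,0],-1],
    [[-0.01,0.022,0.73],[0,0,0],-1],
    [[-0.01,0.022,0.73],[0,0,0],-1]
  ]
}}

```text
clock: 10.5
eef_pos: [497.6, -179.6, 75.2]
ee_rot: [180.0, 0.0, 80.8]
ft_force: [-0.0, 0.0, 0.5]
gripper_width: 85.3
```

>>> {"name": "carry_out", "arguments": {
  "plan": [
    [[0,0,0],[0,0,0],0],
    [[0,0,0],[0,0,0],0.3],
    [[0,0,0],[0,0,0],0.6],
    [[0,0,0],[0,0,0],0.8],
    [[0,0,0],[0,0,0],1]
  ]
}}

```text
clock: 11.0
eef_pos: [497.3, -179.6, 74.6]
ee_rot: [180.0, 0.0, 80.8]
ft_force: [-5.0, 1.6, 18.9]
gripper_width: 12.5
```

>>> {"name": "carry_out", "arguments": {
  "plan": [
    [[0,0,0],[0,0,0],1],
    [[0,0,0],[0,0,0],1],
    [[0,0,0],[0,0,0],1],
    [[0,0,0],[0,0,0],1]
  ]
}}

```text
clock: 11.4
eef_pos: [497.3, -179.5, 74.7]
ee_rot: [180.0, 0.0, 80.8]
ft_force: [-3.0, 1.3, 5.1]
gripper_width: 13.3
```

Run:
```python
from h import *
s=monitor.get_state();print(s["clock"],s["eef_pos"],s["ee_rot"],s["ft_force"],s["ft_torque"],s["gripper_width"],s["tau"])
```

```text
11.4 [ 497.26964841 -179.50409911   74.73248426] [1.79994407e+02 5.68981760e-03 8.07886533e+01] [-2.96339565  1.25377259  5.09146034] [ 0.1462121   0.46118234 -0.09072389] 13.317142032619211 [  0.10757571 -35.43623328 -39.24845338   0.10646411  -1.03629235
  -0.04221013]
```

>>> {"name": "carry_out", "arguments": {
  "plan": [
    [[0,0,0],[0,0,0.03],1],
    [[0,0,0],[0,0,0.06],1],
    [[0,0,0],[0,0,0.09],1],
    [[0,0,0],[0,0,0.12],1],
    [[0,0,0],[0,0,0.15],1]
  ]
}}

```text
clock: 11.9
eef_pos: [497.4, -179.6, 74.7]
ee_rot: [180.0, -0.0, 53.6]
ft_force: [-2.2, 1.9, 4.9]
gripper_width: 12.7
```

```bash
cat > st.py <<'E'
from h import *
s=monitor.get_state();print(round(s["clock"],2),s["eef_pos"].round(1),"yaw",s["ee_rot"].round(2),"F",s["ft_force"].round(1),"M",s["ft_torque"].round(3),s["gripper_width"].round(1),"tau6",s["tau"][5].round(3))
print("phi",np.radians(92.2-s["ee_rot"][2]).round(3))
E
python3 st.py
```

```text
Traceback (most recent call last):
  File "st.py", line 2, in <module>
    s=monitor.get_state();print(round(s["clock"],2),s["eef_pos"].round(1),"yaw",s["ee_rot"].round(2),"F",s["ft_force"].round(1),"M",s["ft_torque"].round(3),s["gripper_width"].round(1),"tau6",s["tau"][5].round(3))
                                                                                                                                                            ^^^^^^^^^^^^^^^^^^^^^^^^
AttributeError: 'float' object has no attribute 'round'
```

```bash
sed -i 's/s\["gripper_width"\].round(1)/round(s["gripper_width"],1)/' st.py; python3 st.py
```

```text
11.9 [ 497.4 -179.6   74.7] yaw [179.97  -0.    53.58] F [-2.2  1.9  4.9] M [0.115 0.345 0.042] 12.7 tau6 -1.182
phi 0.674
```

>>> {"name": "carry_out", "arguments": {
  "plan": [
    [[0,0,0],[0,0,0.02],1],
    [[0,0,0],[0,0,0.04],1],
    [[0,0,0],[0,0,0.06],1],
    [[0,0,0],[0,0,0.08],1]
  ]
}}

```text
clock: 12.3
eef_pos: [497.5, -179.6, 74.7]
ee_rot: [180.0, -0.0, 39.3]
ft_force: [-2.5, -0.1, 4.7]
gripper_width: 12.6
```

```bash
python3 st.py
```

```text
12.3 [ 497.5 -179.6   74.7] yaw [ 1.7996e+02 -1.0000e-02  3.9260e+01] F [-2.5 -0.1  4.7] M [0.056 0.331 0.087] 12.6 tau6 -0.734
phi 0.924
```

>>> {"name": "carry_out", "arguments": {
  "plan": [
    [[0,0,0],[0,0,0.02],1],
    [[0,0,0],[0,0,0.04],1],
    [[0,0,0],[0,0,0.06],1],
    [[0,0,0],[0,0,0.06],1]
  ]
}}

```text
clock: 12.7
eef_pos: [497.5, -179.7, 74.7]
ee_rot: [180.0, -0.0, 28.6]
ft_force: [-1.2, 0.4, 5.9]
gripper_width: 12.8
```

```bash
python3 st.py
```

```text
12.7 [ 497.5 -179.7   74.7] yaw [ 1.7995e+02 -2.0000e-02  2.8560e+01] F [-1.2  0.4  5.9] M [-0.014  0.363 -0.049] 12.8 tau6 0.584
phi 1.111
```

>>> {"name": "carry_out", "arguments": {
  "plan": [
    [[0,0,0],[0,0,0.015],1],
    [[0,0,0],[0,0,0.03],1],
    [[0,0,0],[0,0,0.03],1]
  ]
}}

```text
clock: 13.0
eef_pos: [497.5, -179.7, 74.7]
ee_rot: [180.0, -0.0, 23.2]
ft_force: [-1.3, -0.7, 5.2]
gripper_width: 12.9
```

```bash
python3 st.py
```

```text
13.0 [ 497.5 -179.7   74.7] yaw [ 1.7995e+02 -3.0000e-02  2.3220e+01] F [-1.3 -0.7  5.2] M [ 0.039  0.312 -0.073] 12.9 tau6 0.353
phi 1.204
```

>>> {"name": "carry_out", "arguments": {
  "plan": [
    [[0,0,0],[0,0,0.01],1],
    [[0,0,0],[0,0,0.02],1],
    [[0,0,0],[0,0,0.03],1]
  ]
}}

```text
clock: 13.3
eef_pos: [497.5, -179.8, 74.7]
ee_rot: [180.0, -0.0, 17.8]
ft_force: [-1.8, -0.2, 4.1]
gripper_width: 13.0
```

```bash
python3 st.py
```

```text
13.3 [ 497.5 -179.8   74.7] yaw [ 1.7995e+02 -3.0000e-02  1.7830e+01] F [-1.8 -0.2  4.1] M [-0.005  0.263  0.091] 13.0 tau6 -0.319
phi 1.298
```

>>> {"name": "carry_out", "arguments": {
  "plan": [
    [[0,0,0],[0,0,0.005],1],
    [[0,0,0],[0,0,0.01],1],
    [[0,0,0],[0,0,0.015],1]
  ]
}}

```text
clock: 13.6
eef_pos: [497.5, -179.8, 74.7]
ee_rot: [179.9, -0.0, 15.2]
ft_force: [-2.5, 0.1, 5.0]
gripper_width: 13.0
```

```bash
python3 st.py
```

```text
13.6 [ 497.5 -179.8   74.7] yaw [ 1.7995e+02 -3.0000e-02  1.5160e+01] F [-2.5  0.1  5. ] M [-0.012  0.288  0.123] 13.0 tau6 -0.112
phi 1.345
```

>>> {"name": "carry_out", "arguments": {
  "plan": [
    [[0,0,0],[0,0,0.005],1],
    [[0,0,0],[0,0,0.01],1]
  ]
}}

```text
clock: 13.8
eef_pos: [497.6, -179.8, 74.8]
ee_rot: [179.9, -0.0, 13.4]
ft_force: [-1.7, -1.3, 5.3]
gripper_width: 12.8
```

```bash
python3 st.py
```

```text
13.8 [ 497.6 -179.8   74.8] yaw [ 1.7995e+02 -4.0000e-02  1.3360e+01] F [-1.7 -1.3  5.3] M [0.051 0.334 0.094] 12.8 tau6 -0.111
phi 1.376
```

>>> {"name": "carry_out", "arguments": {
  "plan": [
    [[0,0,0],[0,0,0.005],1],
    [[0,0,0],[0,0,0.01],1]
  ]
}}

```text
clock: 14.0
eef_pos: [497.5, -179.8, 74.7]
ee_rot: [179.9, -0.0, 11.6]
ft_force: [-1.6, 0.6, 4.0]
gripper_width: 12.7
```

```bash
python3 st.py
```

```text
14.0 [ 497.5 -179.8   74.7] yaw [ 1.7995e+02 -3.0000e-02  1.1560e+01] F [-1.6  0.6  4. ] M [-0.01   0.311  0.109] 12.7 tau6 -0.091
phi 1.407
```

>>> {"name": "carry_out", "arguments": {
  "plan": [
    [[0,0,0],[0,0,0.005],1],
    [[0,0,0],[0,0,0.01],1]
  ]
}}

```text
clock: 14.2
eef_pos: [497.5, -179.8, 74.7]
ee_rot: [179.9, -0.0, 9.8]
ft_force: [-2.0, -0.3, 5.0]
gripper_width: 12.8
```

```bash
python3 st.py
```

```text
14.2 [ 497.5 -179.8   74.7] yaw [ 1.7995e+02 -3.0000e-02  9.7700e+00] F [-2.  -0.3  5. ] M [-0.028  0.306  0.195] 12.8 tau6 0.01
phi 1.439
```

>>> {"name": "carry_out", "arguments": {
  "plan": [
    [[0,0,0],[0,0,0.005],1],
    [[0,0,0],[0,0,0.01],1]
  ]
}}

```text
clock: 14.4
eef_pos: [497.5, -179.8, 74.7]
ee_rot: [179.9, -0.0, 8.0]
ft_force: [-2.3, -0.9, 4.6]
gripper_width: 12.7
```

```bash
python3 st.py
```

```text
14.4 [ 497.5 -179.8   74.7] yaw [ 1.7995e+02 -3.0000e-02  7.9800e+00] F [-2.3 -0.9  4.6] M [-0.091  0.348  0.264] 12.7 tau6 0.107
phi 1.47
```

>>> {"name": "carry_out", "arguments": {
  "plan": [
    [[0,0,0],[0,0,0.005],1],
    [[0,0,0],[0,0,0.01],1]
  ]
}}

```text
clock: 14.6
eef_pos: [497.5, -179.8, 74.7]
ee_rot: [179.9, -0.0, 6.2]
ft_force: [-1.2, -0.2, 5.2]
gripper_width: 12.9
```

```bash
python3 st.py
```

```text
14.6 [ 497.5 -179.8   74.7] yaw [ 1.7995e+02 -3.0000e-02  6.1900e+00] F [-1.2 -0.2  5.2] M [-0.071  0.334  0.484] 12.9 tau6 0.204
phi 1.501
```

>>> {"name": "carry_out", "arguments": {
  "plan": [
    [[0,0,0],[0,0,0],1]
  ]
}}

```text
clock: 14.7
eef_pos: [497.5, -179.8, 74.7]
ee_rot: [179.9, -0.0, 6.2]
ft_force: [-2.3, -1.0, 5.2]
gripper_width: 13.2
```

```bash
python3 st.py
python3 - <<'E'
from h import *
L=[]
for i in range(8):
    optics.camera("side");s=monitor.get_state();L.append([s["ft_torque"][2],s["tau"][5]])
L=np.array(L);print(L.round(3).tolist(),L.mean(0))
E
```

```text
14.7 [ 497.5 -179.8   74.7] yaw [ 1.7995e+02 -3.0000e-02  6.2000e+00] F [-2.3 -1.   5.2] M [-0.018  0.349  0.291] 13.2 tau6 0.416
phi 1.501
[[0.297, 0.302], [0.266, 0.269], [0.264, 0.264], [0.289, 0.263], [0.287, 0.263], [0.301, 0.263], [0.294, 0.263], [0.274, 0.263]] [0.28397297 0.2687549 ]
```

>>> {"name": "carry_out", "arguments": {
  "plan": [
    [[0,0,0],[0,0,0.004],1],
    [[0,0,0],[0,0,0.008],1]
  ]
}}

```text
clock: 15.3
eef_pos: [497.5, -179.8, 74.7]
ee_rot: [179.9, -0.0, 4.8]
ft_force: [-2.2, -1.6, 4.6]
gripper_width: 13.0
```

```bash
python3 st.py
python3 - <<'E'
from h import *
L=[]
for i in range(6):
    optics.camera("side");s=monitor.get_state();L.append([s["ft_torque"][2],s["tau"][5]])
L=np.array(L);print(L.round(3).tolist(),L.mean(0))
E
python3 st.py
```

```text
15.3 [ 497.5 -179.8   74.7] yaw [ 1.7995e+02 -4.0000e-02  4.7700e+00] F [-2.2 -1.6  4.6] M [-0.077  0.4    0.543] 13.0 tau6 0.331
phi 1.526
[[0.436, 0.434], [0.436, 0.525], [0.412, 0.434], [0.408, 0.407], [0.415, 0.402], [0.363, 0.402]] [0.41171555 0.43389449]
15.6 [ 497.5 -179.8   74.7] yaw [ 1.7995e+02 -3.0000e-02  4.7900e+00] F [-1.9  0.1  4.8] M [-0.111  0.319  0.363] 13.1 tau6 0.402
phi 1.526
```

>>> {"name": "carry_out", "arguments": {
  "plan": [
    [[0,0,0],[0,0,0],0],
    [[0,0,0],[0,0,0],-0.5],
    [[0,0,0],[0,0,0],-1],
    [[0,0,0],[0,0,0],-1],
    [[0,0,0],[0,0,0],-1]
  ]
}}

```text
clock: 16.1
eef_pos: [497.2, -179.5, 74.1]
ee_rot: [-180.0, 0.0, 4.7]
ft_force: [0.0, 0.2, -0.3]
gripper_width: 83.4
```

>>> {"name": "carry_out", "arguments": {
  "plan": [
    [[0,0,-0.2],[0,0,0],-1],
    [[0,0,-0.6],[0,0,0],-1],
    [[0,0,-1],[0,0,0],-1],
    [[0,0,-1],[0,0,0],-1],
    [[0,0,-1],[0,0,0],-1]
  ]
}}

```text
clock: 16.6
eef_pos: [497.9, -179.7, 175.6]
ee_rot: [179.9, -0.1, 4.7]
ft_force: [-0.7, 0.4, -0.6]
gripper_width: 85.7
```

```bash
python3 st.py
python3 - <<'E'
from h import *
c=optics.camera("wrist");s=optics.camera("side")
import pickle;pickle.dump(c,open("w5.pkl","wb"))
a=c["img"][110:360,130:430];b=cv2.resize(s["img"][245:335,240:340],(400,360),interpolation=cv2.INTER_CUBIC)
a=cv2.resize(a,(400,333),interpolation=cv2.INTER_CUBIC);a=np.vstack([a,np.zeros((27,400,3),np.uint8)])
cv2.imwrite("pics/fin.png",np.hstack([a,b]))
E
```

```text
16.6 [ 497.9 -179.7  175.6] yaw [ 1.7992e+02 -1.5000e-01  4.6600e+00] F [-0.7  0.4 -0.6] M [ 0.003  0.012 -0.006] 85.7 tau6 -0.001
phi 1.528
```

View pics/fin.png

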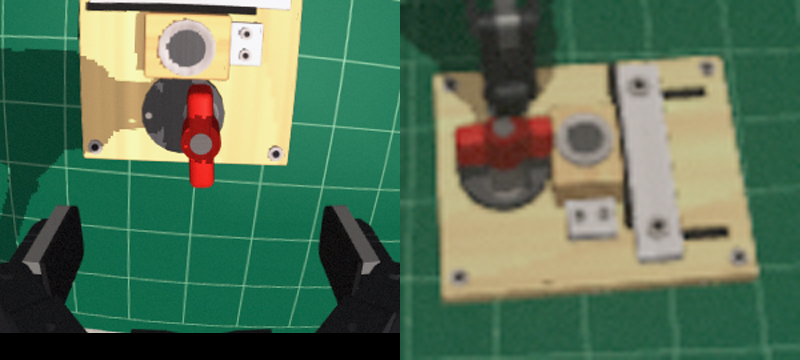

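Final view: the handle stayed where it was turned. The block is square, touching the end stop (wrist crop (230,45)) and the rubber, with the disc bearing on it and the gripper 100 mm clear.

```bash
python3 -c "
from rig import hand_in
print(hand_in())"
```

```text
the job is handed in; nothing more can be done
None
```

The steel-capped anvil is clamped in the jig, and I handed the job in at about 16.6 s of the 72 s allowed. It stands butted against the end stop. I slid it there until the stop pushed back with about 8 N.

- **Clamping:** I turned the eccentric clockwise to about 1.53 rad from fully open. By geometry the rubber is pressed in about 1.4 mm, roughly 11–12 N before it eases.
- **Last picture:** With the gripper open and 100 mm clear, the handle had not visibly sprung back. The block was still square against stop and rubber.
- **Torque readings disagreed:** The holding torque read 0.36–0.44 N m. One sample taken while turning read 0.54 N m, against about 0.1 N m free turning. That puts the rise between about 0.3 and 0.45 N m, so the upper readings are above the 0.3–0.35 N m aim. I relied on the geometry, which stays well under the 20 N limit. I could not measure the force after letting go.
- **Bystanders:** The arm did not touch the brass-capped anvil, the purple look-alike or the other things. I took no separate picture to check them at the end.

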